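Wipe the loose chips off the sorting plate

TASK

Two loose ceramic chips lie on the grey sorting plate. Take the yellow-handled scraper block by its handle and use it to wipe both chips along the plate and off its open end into the catch tray, then stand the scraper back on its rubber foot on the desk. The chips are sensitive to static, so never touch them with the fingers.

Things in the scene. Friction and masses are not known exactly. Their poses are not given: they have to be found in the camera images.
- scraper: Scraper, 130 to 250 g, loose, on the desk left or right of the stand (a bare aluminium heat sink is on the other side). Black rubber foot 30 (x) x 120 (y) x 22 mm high; centred on it a bright yellow handle bar 22 (x) x 90 (y) mm, from 22 to 65 mm high. Origin: centre of the foot's underside, z up, x across the block (wiping direction, narrow way to grip). Same after a half turn.
- stand: Fixed. Grey plate, top 40 mm above desk, x -110 to 110 mm, 150 wide (y) between long-side fences 12 mm high, 6 thick; both ends open. Catch tray joins it from x = 110 to 200, 150 wide: black floor 8 mm above desk, blue walls 6 thick, tops 34 above desk. Origin on desk under plate centre; x runs to the tray (roughly robot's right), z up. Plate from x = -110 to -45 has no chips at first.
- chip_a: Loose white ceramic chip with a brass-coloured lid and two rows of brass-coloured legs, 50 (x) x 18 (y) x 8 (z) mm, about 12 g, lying on the plate legs down on its +y half. Origin at the centre of the underside, x along its length.
- chip_b: The other chip, the same in every way, lying on the plate's -y half.
Not all that is in view belongs to the job. What is meant by the scraper is not blue, and is the smaller of those in its own colour.

How it is judged (in metres and radians):
On the way, in this order (a step that is already met when the one before it is completed fails the run):
1. the scraper is down on the plate (its underside within 10 mm of the plate's top) (x of scraper in the frame of stand between -0.125 and 0.115 m and y of scraper in the frame of stand between -0.06 and 0.06 m and z of scraper in the frame of stand between 0.03 and 0.05 m), for 0.2 s.
2. both chips lie in the catch tray, below the level of the plate (x of chip_a in the frame of stand between 0.108 and 0.205 m and y of chip_a in the frame of stand between -0.08 and 0.08 m and z of each of chip_a, chip_b in the frame of stand below 0.034 m and x of chip_b in the frame of stand between 0.108 and 0.205 m and y of chip_b in the frame of stand between -0.08 and 0.08 m), for 0.2 s.
At the end, for the whole second after the job is handed in: Both chips lie at rest in the catch tray, below the level of the plate (in any attitude), and the scraper stands released and at rest on its rubber foot on the desk (underside within 5 mm of the desk, upright within 10 degrees), anywhere on the desk (all of step 2 and height (world z) of scraper below 0.005 m and angle between scraper's own z axis and vertical below 0.17 rad and linear speed of each of scraper, chip_a, chip_b below 0.02 m/s); the robot touches nothing.
It fails at once if the fingers touch a chip (contact force between the fingers and chip_a above 0.3 N or contact force between the fingers and chip_b above 0.3 N).
It also fails if it takes over 59 s, if anything falls off the work surface, if the arm or the gripper's body presses on something with over 40 N, if the wrist force passes 120 N, or if a joint passes its speed limit or range.

ROBOT

A 7-joint arm with a two-finger parallel gripper is mounted at the origin on the work surface. World frame = base frame: x ahead of the robot, y to its left, z up, the work surface at z = 0. Lengths are in mm, angles in rad, forces in N, time in s.
With the tool pointing down it reaches from about 400 to 875 mm from the base axis. Payload 4.4 kg.
Tool frame: the origin (TCP) lies at the very end of the fingers, on their centre line; the grasp point (between the pads) lies 19 mm behind it; z points along the fingers, y is the line along which they close (so a half turn about z gives the same grasp; the last joint's range is limited). The gripper opens to 85 mm and grips with 20 to 120 N. Pads are 22 mm wide; open, the fingers measure 114 mm over their backs; the gripper's body (76 mm by 85 mm) begins 54 mm behind the grasp point. The pads swing forward as they close: fully open they stand 13 mm farther back than shut.
Start: joints at [-1.25, 0.628, 0.038, 1.517, -0.027, 0.996, -0.02], TCP at [245.175, 602.002, 231.313] pointing down, gripper open.
Joint ranges: [-3.06, 3.06], [-0.37, 2.12], [-1.25, 1.32], [0.18, 2.47], [-1.1, 4.24], [0.23, 1.98], [-2.94, 2.94]. Speed limits (rad/s): [2.57, 2.57, 3.14, 3.14, 3.14, 3.14, 3.14].

INTERFACE

Orientations are given as [roll, pitch, yaw] about the fixed x, y, z axes, in that order (R = Rz(yaw) Ry(pitch) Rx(roll)).
In Python, from cell import monitor, viewer, workorder gives the robot as it stands.
- The arm moves only by the tool arm_command, never from a script. Its argument "series" is one flat list of numbers, 5 for each row, row after row: the opening in per cent of the stroke, from 0 (shut) to 100 (fully open), then the shift along the tool's x, y, z in cm, then the turn about the tool's z in degrees. In form: [claw, x, y, z, roll, claw, x, y, z, roll, ...]. A call has exactly 5 rows; each row is the pose to reach, as a shift and turn from the pose commanded when the call began, along the tool's axes at that moment; what a row does not reach only later rows make up. A row lasts 1/12 s, in which the tool goes at most 41.7 mm and 7.16 degrees, less where a joint would pass 70% of its speed; a pose out of reach is approached as far as the arm can. A call with a gripper value outside its range is refused whole. The fingers move at their own pace and stop on an object; the grip force is fixed at half the most. Time passes only in rows, so rows that repeat a pose let the fingers close, or fill a call up. It gives the time, the measured TCP pose, the force, the opening and the grip force at its end, in the units of the state.
- monitor.read_state(): the state, without advancing time (a new reading comes with each control period).
- viewer.get_image(name): name is "side" or "top" or "wrist"; returns (picture, depth): 480x640x3 uint8, red, green, blue; 480x640 float32, mm along the optical axis (not along the pixel's ray), 0 where there is no reading.
- viewer.camera_model(name): a dict with "mtx" (3x3 intrinsics, pixels), "R" (3x3) and "t" (3): a world point X has camera coordinates R X + t. Camera axes: x right, y down, z forward; pixel columns grow to the right and rows downward; lengths in mm; the calibration is good to about 2 mm. A picture is of the moment at which its call begins: read the wrist's pose just before it. camera_model takes no time and is no camera call; for the wrist camera it gives the pose at the moment of the call.
- workorder.finish_job(): hands the job in; it is judged then, once.
The state is a dict: "clock": time; "qpos": joint angles; "qd": joint speeds; "tau": joint torques, N m; "eef_pos": TCP position; "tool_rot": TCP orientation; "force": force on the tool from outside, world axes, zero at the start; "torque": the same for the moment, N m; "width": finger opening in mm; "gripper_force": force on a finger pad.
Only numpy, scipy, OpenCV 4.12 (cv2) and the standard library are available. Lean on these libraries where they do the work, as an engineer would, in place of code of your own. Each camera call takes 0.05 s, during which the arm holds its last target. There are 200 camera calls.

## Working session

There is one attempt and no reset: what is moved stays moved. The work goes in short steps, Python scripts to look and compute and a tool call to move; the robot and the scene stay as the last step left them, time stands still between calls to the robot, and variables do not carry over. Pictures are saved under pics/ and viewed, at most 13 in all, crops included, and the job is handed in when it is done.

Besides the shell and the picture viewer there is one more tool, called after "Call:" as name(argument=value, ...) on one line, values as JSON. arm_command: Moves the arm, as the interface text tells. Its arguments: {"type":"object","properties":{"series":{"type":"array","items":{"type":"number"}}},"required":["series"]}

```bash
mkdir -p pics; cat > h.py <<'E'
import numpy as np, cv2
from cell import monitor, viewer, workorder
def shot(n):
    m=viewer.camera_model(n); p,d=viewer.get_image(n)
    K,R,t=map(np.array,(m["mtx"],m["R"],m["t"]))
    v,u=np.mgrid[:480,:640]
    c=np.stack([(u-K[0,2])/K[0,0]*d,(v-K[1,2])/K[1,1]*d,d],-1)
    X=(c-t.ravel())@R
    X[d==0]=np.nan
    return p,X
def save(p,n): cv2.imwrite(f"pics/{n}.png",cv2.cvtColor(p,cv2.COLOR_RGB2BGR))
E
python3 - <<'E'
from h import *
print(monitor.read_state())
for n in("top","side"):
    p,X=shot(n); save(p,n+"0"); np.savez(n+"0",p=p,X=X)
E
```

```text
{'clock': 0.0, 'qpos': array([-1.24980178,  0.62933203,  0.03846966,  1.51834808, -0.02699351,
        0.99625995, -0.02003214]), 'qd': array([ 0.00094645, -0.0005304 ,  0.00087545,  0.00075526,  0.00167705,
       -0.00056125,  0.00104037]), 'tau': array([ 7.39382153e-05, -5.63393104e+01,  1.22633826e+00, -1.93446082e+01,
        1.11015287e-02,  1.05083728e-02, -3.82450628e-05]), 'eef_pos': array([244.9573888 , 601.42963567, 230.40508081]), 'tool_rot': array([-3.13976455e+00,  4.45420984e-05,  2.75474758e+00]), 'force': array([ 0.12254509, -0.59986441,  0.14505954]), 'torque': array([-0.00775954, -0.04788062, -0.02024878]), 'gripper_force': 0.0, 'width': 85.44949288179039}
```

View pics/top0.png

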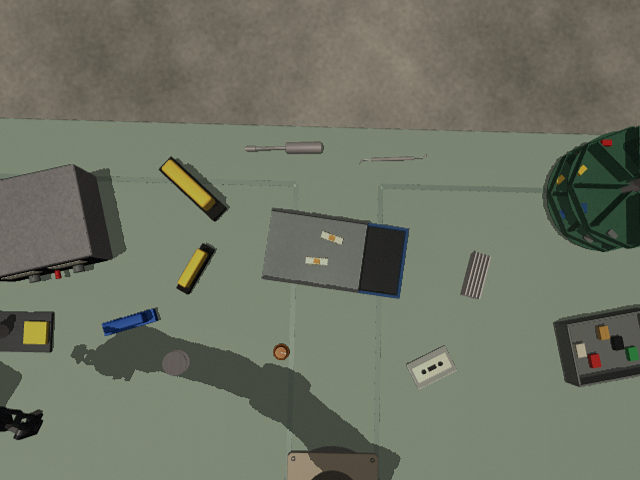

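View pics/side0.png

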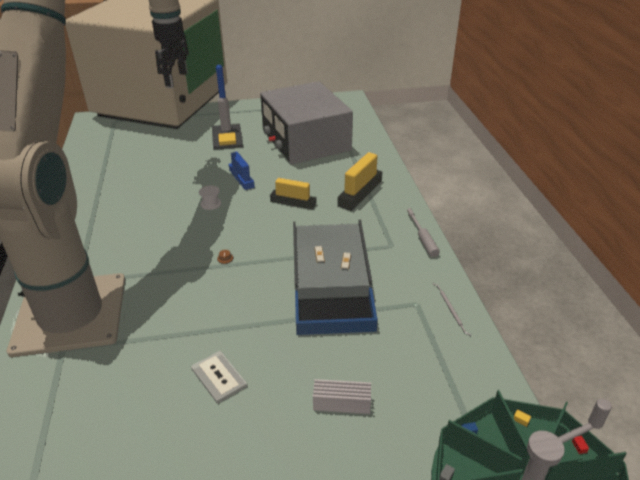

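Top view: there are three scraper-like blocks, a large yellow one at (193,188), a small yellow one at (195,268) and a blue one at (130,322). The small yellow one at (195,268) fits: it isn't blue and is the smaller of the two yellows. The stand plate is at about (315,250), with the tray at (384,260) and the chips at (332,238) and (316,261). I'll confirm in a crop and measure.

```bash
python3 - <<'E'
from h import *
z=np.load("top0.npz");p,X=z["p"],z["X"]
save(cv2.resize(p[140:350,90:420],None,fx=2.4,fy=2.4,interpolation=cv2.INTER_CUBIC),"crop0")
hsv=cv2.cvtColor(p,cv2.COLOR_RGB2HSV)
def rect(m,name):
    n,l,s,c=cv2.connectedComponentsWithStats(m.astype(np.uint8))
    for i in range(1,n):
        if s[i,4]<25: continue
        P=X[l==i]; P=P[~np.isnan(P[:,0])]
        r=cv2.minAreaRect(P[:,:2].astype(np.float32)); b=cv2.boxPoints(r)
        e=max((b[1]-b[0],b[2]-b[1]),key=np.linalg.norm)
        print(name,c[i].round(),s[i,4],"ctr",np.round(r[0],1),"size",np.round(r[1],1),"long dir deg",round(np.degrees(np.arctan2(e[1],e[0]))%180,1),"z",np.percentile(P[:,2],[5,50,95]).round(1))
Z=X[...,2]
roi=np.zeros(p.shape[:2],bool);roi[150:330,150:420]=1
rect(roi&(hsv[...,0]>18)&(hsv[...,0]<35)&(hsv[...,1]>150)&(hsv[...,2]>90)&(Z>58),"yellow top")
r2=roi.copy();r2[:,:255]=0
rect(r2&(Z>34)&(Z<60),"plate")
rect(r2&(Z>20)&(Z<60),"stand all>20")
rect(r2&(Z>4)&(Z<60),"stand all")
rect(r2&(Z>3)&(Z<14),"tray floor")
rect(r2&(Z>43.5)&(Z<55)&(p[...,0]>150),"chips")
rect(roi&(Z>5)&(np.arange(640)<250)[None],"blocks")
E
```

```text
yellow top [186. 183.] 816 ctr [696.5 336.8] size [127.8  30.8] long dir deg 48.4 z [88.2 92.9 97.1]
yellow top [191. 267.] 380 ctr [513.2 324.5] size [21. 89.] long dir deg 151.8 z [60.4 64.5 68.4]
plate [315. 250.] 6895 ctr [559.8  42.3] size [238.6 162.3] long dir deg 83.1 z [36.  40.3 51.2]
stand all>20 [320. 250.] 7435 ctr [555.2   3.6] size [316.5 162.6] long dir deg 83.1 z [34.  40.  50.9]
stand all [304. 151.] 112 ctr [792.5  80.9] size [ 7.4 84.5] long dir deg 91.9 z [ 9.9 17.9 24.3]
stand all [392. 158.] 134 ctr [ 785.4 -125.4] size [ 12.1 101.4] long dir deg 93.6 z [ 4.6  7.1 12. ]
stand all [334. 253.] 9776 ctr [557.3   3.8] size [329.1 176. ] long dir deg 81.7 z [ 6.2 38.8 49.8]
tray floor [391. 158.] 156 ctr [ 785.1 -120.2] size [ 14.3 118.5] long dir deg 91.6 z [ 3.7  6.8 11.3]
tray floor [381. 260.] 2323 ctr [ 542.5 -104.2] size [ 88.3 150.4] long dir deg 173.0 z [ 4.2  8.  12.1]
chips [331. 237.] 126 ctr [589.1  14.1] size [49.4 14.7] long dir deg 73.0 z [44.6 48.2 52. ]
chips [316. 261.] 128 ctr [536.1  47.3] size [49.4 14.3] long dir deg 86.6 z [44.6 48.  51.3]
blocks [192. 188.] 1443 ctr [697.8 337.1] size [175.4  49.6] long dir deg 50.1 z [27.4 89.7 96.4]
blocks [194. 268.] 823 ctr [511.6 325. ] size [ 32.5 123.9] long dir deg 151.9 z [14.1 56.  67.6]
blocks [153. 315.] 85 ctr [404.3 418.6] size [30. 14.] long dir deg 14.4 z [ 7.9 20.9 25.4]
```

View pics/crop0.png

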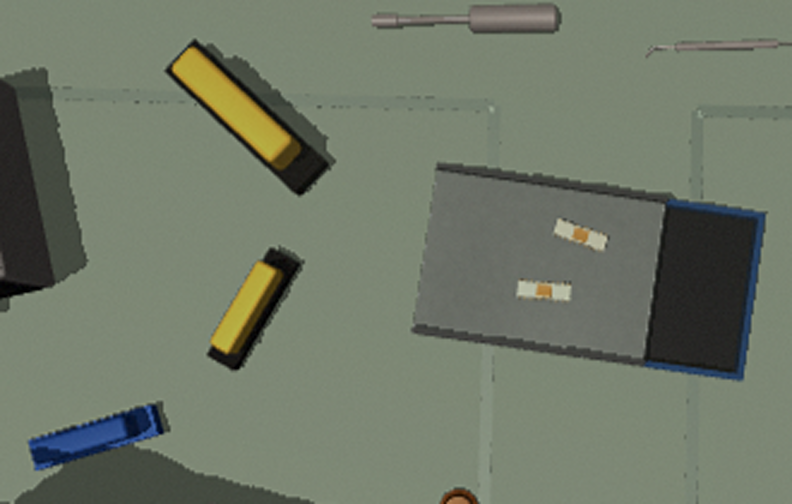

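The crop shows the small yellow block at crop (247,308), with an 89x21 mm handle on a foot of about 124x32 mm. That matches the scraper. Next I'll move above it; each shift is worked out by a helper.

```bash
cat >> h.py <<'E'
S=np.array([561,50.8]); SY=-96.9   # stand origin, yaw deg
def stand(x,y=0):
    a=np.radians(SY); return S+[x*np.cos(a)-y*np.sin(a), x*np.sin(a)+y*np.cos(a)]
def go(xy,z,ydir,ref=None,refyaw=None):
    """shift cm and roll deg to put the TCP at xy,z with the tool's y along world angle ydir (mod 180)"""
    s=monitor.read_state(); P=np.array(ref if ref is not None else s["eef_pos"]); a=refyaw if refyaw is not None else np.degrees(s["tool_rot"][2])
    d=np.array([*xy,z])-P; r=np.radians(a); ex=np.array([np.cos(r),np.sin(r)]); ey=np.array([np.sin(r),-np.cos(r)])
    roll=-((ydir-(a-90)+90)%180-90)
    print("t",round(s["clock"],2),"at",s["eef_pos"].round(1),"yaw",round(a,2),"shift",(np.array([ex@d[:2],ey@d[:2],d[2]*-1])/10).round(2),"roll",round(roll,1),"w",round(s["width"],1),"F",s["force"].round(1))
E
python3 -c "
from h import *
go([512.4,324.7],150,61.8); print(stand(-75))"
```

```text
t 0.1 at [245.  601.5 230.5] yaw 157.84 shift [-35.21 -15.55   8.05] roll 6.0 w 85.6 F [ 0.1 -1.   0.7]
[570.01026291 125.25680064]
```

Call:
arm_command(series=[100,-4,-1.8,1,1,100,-7.5,-3.3,2,2,100,-11,-4.9,3,4,100,-14.5,-6.4,4,6,100,-18,-8,5,6])

```text
clock: 0.52
eef_pos: [382.5, 458.4, 180.6]
tool_rot: [-3.141, 0.0, 2.649]
force: [1.1, 0.0, 0.0]
width: 85.4
gripper_force: 0.0
```

Call:
arm_command(series=[100,-4,-1.8,1,0,100,-7.5,-3.3,2,0,100,-11,-4.5,2.5,0,100,-14,-5.2,3,0,100,-16.3,-5.6,3,0])

```text
clock: 0.93
eef_pos: [500.5, 329.4, 149.9]
tool_rot: [-3.138, 0.0, 2.646]
force: [0.6, 0.1, -0.8]
width: 85.4
gripper_force: 0.0
```

```bash
python3 - <<'E'
from h import *
go([512.4,324.7],150,61.8)
p,X=shot("wrist"); save(p,"wrist1")
hsv=cv2.cvtColor(p,cv2.COLOR_RGB2HSV)
m=(hsv[...,0]>18)&(hsv[...,0]<35)&(hsv[...,1]>130)&(X[...,2]>58)&(X[...,2]<75)
P=X[m][:,:2].astype(np.float32); r=cv2.minAreaRect(P); b=cv2.boxPoints(r); print(len(P),r,b)
go(r[0],28,61.8)
E
```

```text
t 0.93 at [500.5 329.4 149.9] yaw 151.62 shift [-1.27  0.15 -0.01] roll -0.2 w 85.4 F [ 0.6  0.1 -0.8]
5317 ((602.3280029296875, 339.1705322265625), (259.3995666503906, 67.50090026855469), 8.774619102478027) [[468.99768 352.7405 ]
 [479.2948  286.02963]
 [735.6583  325.60056]
 [725.3612  392.31143]]
t 0.98 at [505.3 326.  150.5] yaw 151.32 shift [-7.88  5.82 12.25] roll -0.5 w 85.3 F [ 4.3 -2.6  0.7]
```

View pics/wrist1.png

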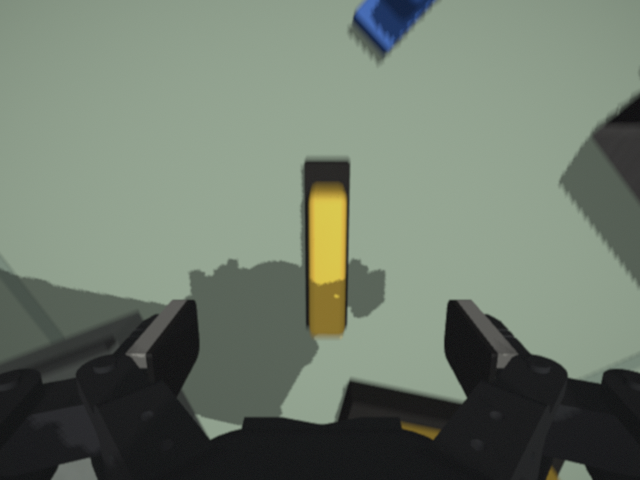

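The wrist view shows the scraper handle at about (328,258), lined up between the fingers. The large yellow block at (430,430) got into my mask, so I'll restrict it and remeasure.

```bash
python3 - <<'E'
from h import *
p,X=shot("wrist"); 
hsv=cv2.cvtColor(p,cv2.COLOR_RGB2HSV)
m=(hsv[...,0]>18)&(hsv[...,0]<35)&(hsv[...,1]>130)&(X[...,2]>58)&(X[...,2]<75)
m[350:]=0
P=X[m][:,:2].astype(np.float32); r=cv2.minAreaRect(P); b=cv2.boxPoints(r); e=max((b[1]-b[0],b[2]-b[1]),key=np.linalg.norm)
print(r,np.degrees(np.arctan2(e[1],e[0]))%180)
go(r[0],28,61.8)
E
```

```text
((513.4483032226562, 325.8382873535156), (22.054969787597656, 87.87310791015625), 61.570980072021484) 151.57095
t 1.03 at [503.2 328.3 150.7] yaw 151.37 shift [-1.02  0.27 12.27] roll -0.4 w 85.5 F [ 0.  -0.3  0.2]
```

Call:
arm_command(series=[100,-0.5,0.1,2.5,0,100,-1.4,0.15,5.5,0,100,-1.4,0.15,8.5,0,100,-1.4,0.15,11,0,100,-1.4,0.15,12,0])

```text
clock: 1.45
eef_pos: [509.2, 327.7, 27.6]
tool_rot: [-3.136, -0.004, 2.651]
force: [-0.3, -0.5, -0.6]
width: 85.4
gripper_force: 0.0
```

Call:
arm_command(series=[100,0,0,0,0,100,0,0,0,0,60,0,0,0,0,40,0,0,0,0,30,0,0,0,0])

```text
clock: 1.87
eef_pos: [512.9, 329.2, 32.9]
tool_rot: [3.139, 0.001, 2.65]
force: [-0.5, 0.1, -0.7]
width: 52.0
gripper_force: 0.0
```

```bash
python3 -c "
from h import *
go([513.2,325.5],30,61.7)"
```

```text
t 1.87 at [512.9 329.2  32.9] yaw 151.85 shift [-0.2  -0.31  0.29] roll 0.1 w 52.0 F [-0.5  0.1 -0.7]
```

Call:
arm_command(series=[20,0,-0.2,0,0,0,0,-0.2,0,0,0,0,-0.2,0,0,0,0,-0.2,0,0,0,0,-0.2,0,0])

```text
clock: 2.28
eef_pos: [511.3, 326.6, 32.0]
tool_rot: [3.141, 0.0, 2.65]
force: [-1.0, -1.3, 5.8]
width: 21.0
gripper_force: 60.5
```

Call:
arm_command(series=[0,0,0,0,0,0,0,0,0,0,0,0,0,-1,0,0,0,0,-3,0,0,0,0,-5,0])

```text
clock: 2.7
eef_pos: [510.2, 326.1, 81.2]
tool_rot: [-3.139, -0.001, 2.65]
force: [1.3, 0.2, -1.4]
width: 21.0
gripper_force: 59.4
```

Call:
arm_command(series=[0,0,0,-2,-2,0,0,0,-4,-5,0,0,0,-6,-9,0,0,0,-7,-12,0,0,0,-7,-15])

```text
clock: 3.12
eef_pos: [512.4, 327.6, 154.4]
tool_rot: [3.138, 0.003, 2.914]
force: [-0.0, -0.2, -2.8]
width: 21.4
gripper_force: 59.6
```

```bash
python3 - <<'E'
from h import *
def blk():
    p,X=shot("side"); hsv=cv2.cvtColor(p,cv2.COLOR_RGB2HSV)
    save(p,"side2")
blk()
go(stand(-75),150,SY)
E
```

```text
t 3.17 at [511.8 327.  153.1] yaw 167.1 shift [-10.18 -18.37   0.31] roll -6.0 w 21.0 F [ 0.1  0.1 -2.2]
```

View pics/side2.png

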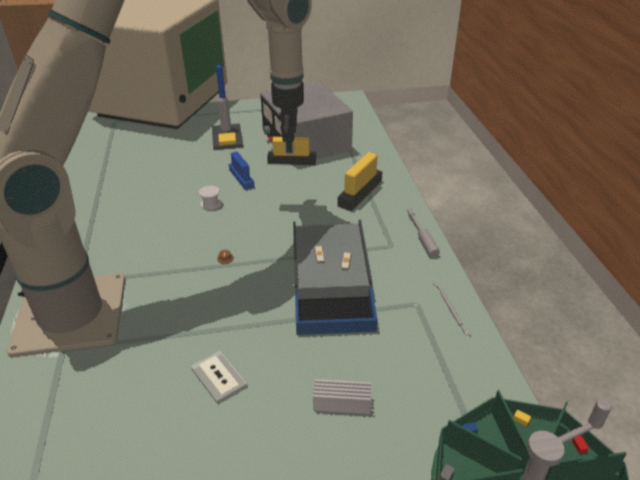

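The scraper is held upright at (290,150), and the chips are untouched at (320,254) and (346,260). I'll carry it over the free end of the plate.

Call:
arm_command(series=[0,-1.5,-2.6,0,-1,0,-3.2,-5.8,0,-2,0,-5,-9,0,-3,0,-6.8,-12.2,0,-5,0,-8.2,-15,0,-6])

```text
clock: 3.58
eef_pos: [557.0, 158.8, 151.0]
tool_rot: [-3.14, -0.0, 3.015]
force: [0.7, -0.9, -1.8]
width: 20.8
gripper_force: 59.5
```

Call:
arm_command(series=[0,-1.2,-1.8,0,0,0,-1.8,-2.7,0,0,0,-2,-3.2,0,0,0,-2,-3.2,0,0,0,-2,-3.2,0,0])

```text
clock: 4.0
eef_pos: [571.9, 129.7, 151.1]
tool_rot: [3.14, -0.001, 3.018]
force: [0.2, 0.6, -2.1]
width: 21.3
gripper_force: 59.6
```

```bash
python3 - <<'E'
from h import *
go(stand(-75),71,SY)
p,X=shot("wrist"); save(p,"wrist2")
p,X=shot("top"); save(p[180:320,220:430].repeat(3,0).repeat(3,1),"top2")
Z=X[...,2];hsv=cv2.cvtColor(p,cv2.COLOR_RGB2HSV)
go(stand(-75),71,SY)
E
```

```text
t 4.0 at [571.9 129.7 151.1] yaw 172.92 shift [ 0.13 -0.46  8.01] roll -0.2 w 21.3 F [ 0.2  0.6 -2.1]
t 4.1 at [571.8 130.2 151.2] yaw 173.01 shift [ 0.12 -0.51  8.02] roll -0.1 w 21.3 F [-0.4 -0.2 -1.1]
```

View pics/wrist2.png

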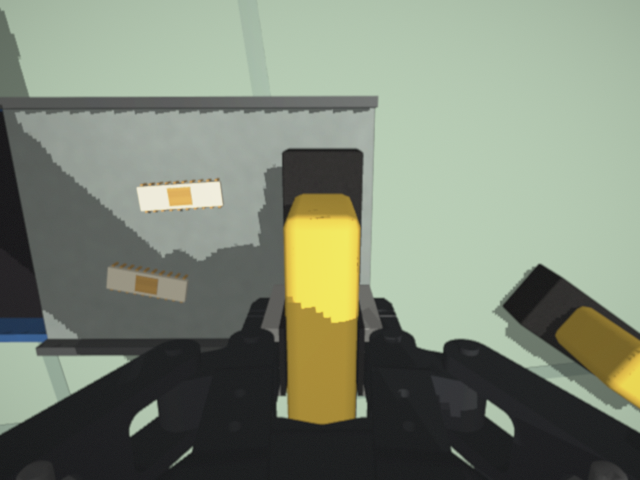

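View pics/top2.png

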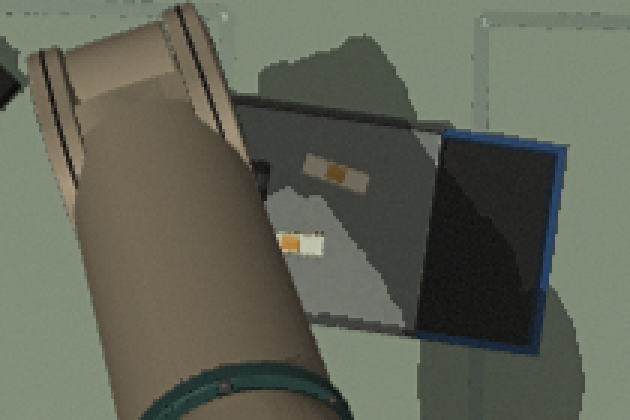

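The wrist view shows the foot parallel to the plate's open end, between the fences, and both chips ahead at (180,196) and (147,284). Lowering now.

Call:
arm_command(series=[0,0,-0.2,2,0,0,0,-0.5,4,0,0,0,-0.5,6,0,0,0,-0.5,7,0,0,0,-0.5,7.5,0])

```text
clock: 4.52
eef_pos: [570.6, 124.0, 74.8]
tool_rot: [-3.141, -0.003, 3.019]
force: [-0.4, 1.2, -1.0]
width: 20.8
gripper_force: 59.6
```

Call:
arm_command(series=[0,0,0,0.1,0,0,0,0,0.2,0,0,0,0,0.3,0,0,0,0,0.3,0,0,0,0,0.3,0])

```text
clock: 4.93
eef_pos: [572.5, 122.9, 74.1]
tool_rot: [3.141, 0.001, 3.017]
force: [0.1, -0.3, -2.0]
width: 21.2
gripper_force: 59.6
```

```bash
python3 -c "
from h import *
go(stand(120),71,SY)"
```

```text
t 4.93 at [572.5 122.9  74.1] yaw 172.84 shift [  0.19 -19.3    0.31] roll -0.3 w 21.2 F [ 0.1 -0.3 -2. ]
```

Call:
arm_command(series=[0,0,0,0.05,0,0,0,0,0.1,0,0,0,0,0.15,0,0,0,0,0.2,0,0,0,0,0.2,0])

```text
clock: 5.35
eef_pos: [572.1, 122.7, 72.0]
tool_rot: [3.142, 0.0, 3.017]
force: [-1.3, -0.4, 4.4]
width: 21.0
gripper_force: 60.3
```

Call:
arm_command(series=[0,0,0,0.05,0,0,0,0,0.1,0,0,0,0,0.1,0,0,0,0,0.1,0,0,0,0,0.1,0])

```text
clock: 5.77
eef_pos: [572.2, 122.8, 71.9]
tool_rot: [3.141, 0.001, 3.017]
force: [-3.7, -1.3, 12.5]
width: 21.0
gripper_force: 61.6
```

The foot is down on the plate. I'll ease off 1 mm and wipe.

Call:
arm_command(series=[0,0,-0.5,-0.1,0,0,0,-1.3,-0.1,0,0,0,-2.2,-0.1,0,0,0,-3.1,-0.1,0,0,0,-4,-0.1,0])

```text
clock: 6.18
eef_pos: [568.1, 83.5, 72.0]
tool_rot: [3.139, 0.002, 3.017]
force: [1.5, 4.7, 6.3]
width: 21.0
gripper_force: 60.6
```

Call:
arm_command(series=[0,0,-0.9,0,0,0,0,-1.8,0,0,0,0,-2.7,0,0,0,0,-3.6,0,0,0,0,-4.5,0,0])

```text
clock: 6.6
eef_pos: [562.5, 38.8, 72.0]
tool_rot: [3.139, 0.002, 3.017]
force: [0.4, 4.7, 5.8]
width: 21.3
gripper_force: 60.7
```

```bash
python3 - <<'E'
from h import *
go(stand(120),71,SY)
p,X=shot("wrist"); save(p,"wrist3")
E
```

```text
t 6.6 at [562.5  38.8  72. ] yaw 172.84 shift [  0.24 -10.83   0.1 ] roll -0.3 w 21.3 F [0.4 4.7 5.8]
```

View pics/wrist3.png

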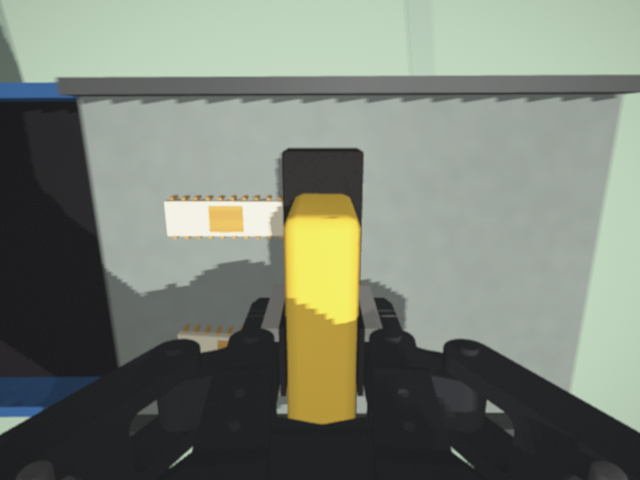

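The wipe is working: chip_b at (225,217) sits square against the foot, and chip_a at (205,335) is ahead too. Continuing to the edge.

Call:
arm_command(series=[0,0,-0.7,0,0,0,0,-1.5,0,0,0,0,-2.3,0,0,0,0,-3.1,0,0,0,0,-3.9,0,0])

```text
clock: 7.07
eef_pos: [557.6, 0.2, 72.0]
tool_rot: [3.139, 0.002, 3.017]
force: [1.2, 5.6, 6.7]
width: 21.2
gripper_force: 60.7
```

Call:
arm_command(series=[0,0,-0.7,0,0,0,0,-1.4,0,0,0,0,-2.1,0,0,0,0,-2.8,0,0,0,0,-3.5,0,0])

```text
clock: 7.48
eef_pos: [553.2, -34.4, 72.0]
tool_rot: [3.139, 0.002, 3.017]
force: [2.2, 4.4, 6.4]
width: 21.5
gripper_force: 60.8
```

Call:
arm_command(series=[0,0,-0.7,0,0,0,0,-1.4,0,0,0,0,-2.1,0,0,0,0,-2.8,0,0,0,0,-3.3,0,0])

```text
clock: 7.9
eef_pos: [548.6, -67.8, 71.8]
tool_rot: [3.14, 0.002, 3.016]
force: [0.6, 4.4, 5.2]
width: 21.1
gripper_force: 60.5
```

```bash
python3 - <<'E'
from h import *
go(stand(120),71,SY)
p,X=shot("wrist"); save(np.vstack([p[:,:400]]),"wrist4")
E
```

```text
t 7.9 at [548.6 -67.8  71.8] yaw 172.81 shift [ 0.2  -0.07  0.08] roll -0.3 w 21.1 F [0.6 4.4 5.2]
```

View pics/wrist4.png

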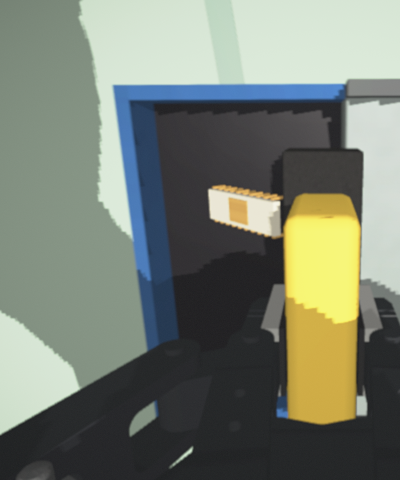

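Chip_b at (245,210) has gone over the edge; chip_a is hidden by the finger. I'll lift and check with depth.

Call:
arm_command(series=[0,0,0,-1.5,0,0,0,0,-4,0,0,0,0,-7,0,0,0,0,-10,0,0,0,0,-12,0])

```text
clock: 8.37
eef_pos: [547.8, -69.6, 193.1]
tool_rot: [-3.141, 0.001, 3.015]
force: [0.4, 1.0, -1.4]
width: 21.2
gripper_force: 59.6
```

Call:
arm_command(series=[0,0,3,-1,0,0,0,7,-1,0,0,0,11,-1,0,0,0,15,-1,0,0,0,19,-1,0])

```text
clock: 8.78
eef_pos: [571.2, 120.3, 200.6]
tool_rot: [-3.14, -0.001, 3.014]
force: [0.9, -0.7, -2.2]
width: 21.1
gripper_force: 59.7
```

```bash
python3 - <<'E'
from h import *
go([512.4,324.7],150,61.8)
p,X=shot("top"); save(cv2.resize(p[190:310,250:420],None,fx=4,fy=4),"top5")
a=np.radians(SY); d=X[...,:2]-S
sx=d[...,0]*np.cos(a)+d[...,1]*np.sin(a); sy=-d[...,0]*np.sin(a)+d[...,1]*np.cos(a)
m=(p.min(2)>90)&(abs(sy)<72)&(sx>90)&(sx<197)&(X[...,2]<60)
n,l,s,c=cv2.connectedComponentsWithStats(m.astype(np.uint8))
for i in range(1,n):
    if s[i,4]>15:
        k=l==i; print(s[i,4],c[i].round(),[np.nanpercentile(q[k],[2,50,98]).round() for q in(sx,sy,X[...,2])])
E
```

```text
t 8.78 at [571.2 120.3 200.6] yaw 172.71 shift [ 8.43 19.53  5.06] roll 20.9 w 21.1 F [ 0.9 -0.7 -2.2]
118 [354. 280.] [array([ 90.,  97., 108.]), array([-71., -56., -34.]), array([35., 40., 45.])]
31 [368. 271.] [array([122., 129., 136.]), array([-33., -28., -23.]), array([10., 15., 20.])]
28 [382. 273.] [array([155., 163., 169.]), array([-33., -29., -23.]), array([11., 16., 20.])]
```

View pics/top5.png

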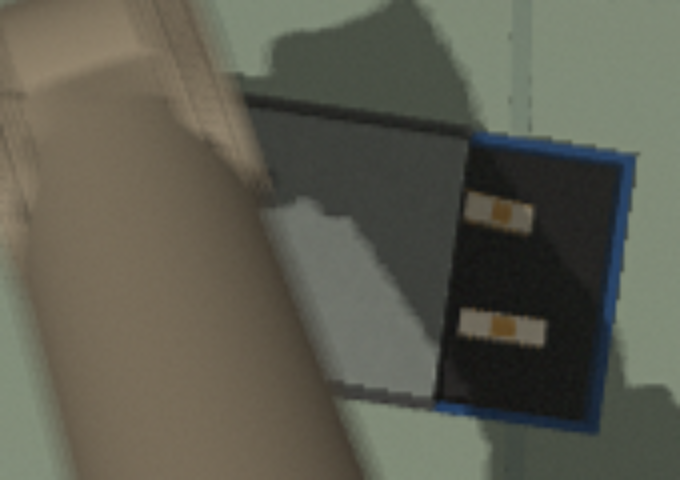

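Chip_b lies flat in the tray at crop (503,328). Chip_a at (499,213) is in the tray too but looks foreshortened, so it may be leaning on the plate edge. I'll measure it.

```bash
python3 - <<'E'
from h import *
p,X=shot("top")
a=np.radians(SY); d=X[...,:2]-S
sx=d[...,0]*np.cos(a)+d[...,1]*np.sin(a); sy=-d[...,0]*np.sin(a)+d[...,1]*np.cos(a)
hsv=cv2.cvtColor(p,cv2.COLOR_RGB2HSV)
for r,c in((slice(238,249),slice(366,384)),):
    g=p[r,c].max(2)>75
    x,y,z=sx[r,c][g],sy[r,c][g],X[r,c,2][g]
    o=np.argsort(x)
    for q in np.array_split(o,6): print(len(q),x[q].mean().round(1),y[q].mean().round(1),np.nanmedian(z[q]).round(1))
E
```

```text
20 116.0 37.0 41.6
19 123.3 36.4 36.7
19 130.1 36.2 31.3
19 136.9 36.4 25.4
19 143.4 37.0 23.3
19 150.3 36.3 16.8
```

Chip_a leans against the plate edge. Its underside centre is at about x 128, z 22 mm, inside the tray limits, and any attitude is allowed. I'll put the scraper back on the desk.

Call:
arm_command(series=[0,1.2,3,0,0,0,2.8,6.8,0,0,0,4.4,10.6,0,0,0,6,14.4,0,0,0,7.4,17.5,1,0])

```text
clock: 9.3
eef_pos: [520.1, 305.6, 192.0]
tool_rot: [3.14, 0.002, 3.017]
force: [0.3, 1.0, -1.7]
width: 21.3
gripper_force: 59.9
```

Call:
arm_command(series=[0,0.8,1.5,3,0,0,1,2,6,0,0,1,2,9,0,0,1,2,12,0,0,1,2,14,0])

```text
clock: 9.72
eef_pos: [511.4, 321.7, 47.7]
tool_rot: [-3.137, -0.003, 3.016]
force: [0.2, -0.2, -1.6]
width: 21.3
gripper_force: 59.8
```

Call:
arm_command(series=[0,0,0,0.4,0,0,0,0,0.8,0,0,0,0,1.2,0,0,0,0,1.2,0,0,0,0,1.2,0])

```text
clock: 10.13
eef_pos: [513.6, 324.9, 40.4]
tool_rot: [3.14, 0.002, 3.016]
force: [0.4, 0.9, -1.5]
width: 21.4
gripper_force: 59.7
```

Call:
arm_command(series=[0,0,0,0.2,0,0,0,0,0.4,0,0,0,0,0.5,0,0,0,0,0.6,0,0,0,0,0.6,0])

```text
clock: 10.55
eef_pos: [512.6, 324.7, 33.2]
tool_rot: [-3.141, -0.0, 3.017]
force: [0.3, 0.6, -1.9]
width: 21.3
gripper_force: 59.7
```

Call:
arm_command(series=[0,0,0,0.05,0,0,0,0,0.1,0,0,0,0,0.15,0,0,0,0,0.2,0,0,0,0,0.2,0])

```text
clock: 10.97
eef_pos: [512.7, 324.8, 32.0]
tool_rot: [3.142, 0.0, 3.017]
force: [-0.6, -1.0, 4.2]
width: 21.1
gripper_force: 60.5
```

The foot is on the desk (force +4 N). I'll release and withdraw.

Call:
arm_command(series=[20,0,0,0,0,60,0,0,0,0,100,0,0,0,0,100,0,0,0,0,100,0,0,0,0])

```text
clock: 11.38
eef_pos: [512.8, 324.7, 31.2]
tool_rot: [3.141, 0.0, 3.017]
force: [0.1, 0.1, -0.1]
width: 68.9
gripper_force: 0.0
```

Call:
arm_command(series=[100,0,0,0,0,100,0,0,-1,0,100,0,0,-3,0,100,0,0,-6,0,100,0,0,-9,0])

```text
clock: 11.8
eef_pos: [512.1, 324.3, 122.2]
tool_rot: [-3.141, -0.001, 3.017]
force: [0.8, 1.0, -0.1]
width: 85.7
gripper_force: 0.0
```

Call:
arm_command(series=[100,0,0,-3,0,100,0,0,-6,0,100,0,0,-7,0,100,0,0,-7,0,100,0,0,-7,0])

```text
clock: 12.22
eef_pos: [512.7, 324.5, 191.6]
tool_rot: [3.141, 0.001, 3.017]
force: [0.1, 0.6, -0.1]
width: 85.0
gripper_force: 0.0
```

```bash
python3 - <<'E'
from h import *
print(monitor.read_state()["eef_pos"],monitor.read_state()["width"])
p,X=shot("side"); save(p,"side6")
p,X=shot("top")
a=np.radians(SY); d=X[...,:2]-S
sx=d[...,0]*np.cos(a)+d[...,1]*np.sin(a); sy=-d[...,0]*np.sin(a)+d[...,1]*np.cos(a)
m=(p.min(2)>70)&(abs(sy)<70)&(sx>111)&(sx<195)
n,l,s,c=cv2.connectedComponentsWithStats(m.astype(np.uint8))
for i in range(1,n):
    if s[i,4]>15:
        k=l==i; print(s[i,4],c[i].round(),[np.nanpercentile(q[k],[2,50,98]).round() for q in(sx,sy,X[...,2])])
E
```

```text
[512.65378835 324.53684126 191.62046481] 85.00072967231758
96 [374. 243.] [array([113., 128., 153.]), array([29., 36., 44.]), array([11., 32., 44.])]
140 [375. 272.] [array([122., 146., 171.]), array([-36., -28., -20.]), array([ 6., 15., 22.])]
```

View pics/side6.png

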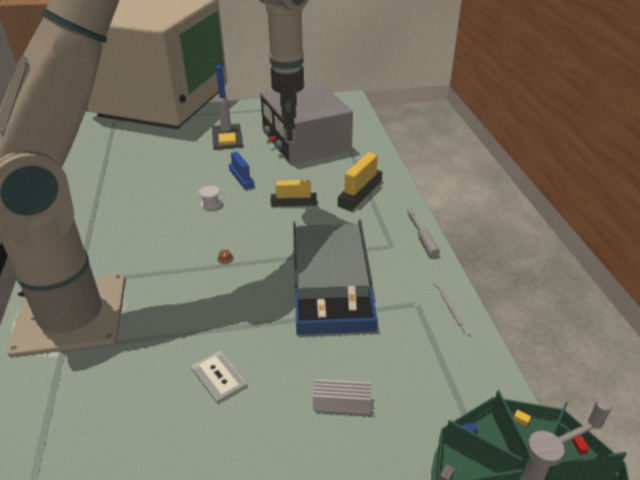

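The side view shows the scraper standing upright and released at (293,193), and both chips in the tray at (322,308) and (352,297). Handing in.

```bash
python3 -c "
from h import *
print(workorder.finish_job())"
```

```text
the job is handed in; nothing more can be done
None
```

I handed the job in at about 12 s: both chips are in the catch tray (chip_a is leaning on the plate edge but within the limits), the scraper is standing released on the desk, and no verdict came back.

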